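Slide the water-heater burner home on its runners

TASK

The cleaned burner stands askew on the red ladder shelf in front of the water heater's open burner box. Slide it, without lifting it and without pressing on the thin flame bars, onto the two narrow runners, push it gently in against the sprung jet rail and bring its front plate down behind both catch lips, so that the spring holds it there, flat on the runners. Leave the tools and other things lying about where they are.

Things in the scene. Friction and masses are not known exactly. Their poses are not given: they have to be found in the camera images.
- burner: Steel burner tray, 128 mm deep (its x), 150 wide (y), seven upright flame bars inside. Origin: centre of its underside; +x nose (goes in first), -x front plate, +z up. Front, nose and side plates are upright, smooth outside, 34 mm high. Slides on two flat skids, 14 mm wide, along its left and right lower edges. 0.6 to 0.85 kg; friction coefficient roughly 0.5 to 1.
- flame_bars: The seven thin flame bars in the burner, easily bent: 8 mm wide, along x, tops 46 mm above the burner's underside. They begin 11 mm inside the outer faces of front and nose plates, 14 mm inside the side plates. Origin and axes are the burner's.
- burner_front (a point): Middle of the lower outer edge of the burner's front plate (burner x = -64 mm, z = 0).
- burner_nose (a point): Middle of the lower outer edge of the burner's nose (burner x = +64 mm, z = 0).
- chamber: Burner box, fixed: steel, open at the top and at its mouth, which faces its own -x; +x points inwards, z up. Origin on the counter under its middle. Two upright cheeks 110 mm high, inner faces at y = +-78 mm (3 mm play each side of the burner), x = -71 to 79 mm. Above z = 64 mm both flare outwards at the mouth, to x = -82 mm, 87 mm off the middle.
- home (a point): Where the burner's origin lies when caught (within about 1.5 mm): between the two runners, at runner height, chamber x = -3, y = 0, z = 55 mm. The burner then lies flat and parallel to the box, its front plate held against the inner side of both lips by the sprung jet rail.
- runner_left (a point): Middle of the top of the left runner: a ledge only 12 mm wide along the inside of the cheek (chamber y = 66 to 78 mm, x = -71 to 71 mm, top z = 55 mm). The right runner mirrors it at y = -72 mm. Between them it is open down to the base.
- lip_left (a point): Top of the left catch lip, 4 mm thick, standing 4 mm above the runner at the mouth: chamber x = -71 to -67, y = 66 to 78, top z = 59 mm. The right lip mirrors it at y = -72 mm. The burner slides over the lips; its front plate must end behind and below them; friction on whatever pushes it may keep it from dropping by itself.
- jet_rail (a joint): Travel of the sprung jet rail, m: 0 free, 0.010 pushed fully back (rigid stop). Spring: about 5 N at 0, rising 1.6 N per mm. Its face meets the nose when the burner's origin is at chamber x = -7 mm; the front plate clears the lips from 4 mm of travel on. The spring pushes a burner that has not dropped back out over the lips.
- rail_face (a point): Middle of the mouth-side face of the jet rail: an aluminium bar, 150 mm wide, 22 high, with seven small brass jets, across the inside of the box's back plate on two sprung pins. Free, it is at chamber x = 57, z = 74 mm; the burner's nose pushes it inwards (+x).
- shelf: Red plastic ladder shelf on two wooden battens, fixed before the mouth: 200 mm along x, 280 along y, flat top at z = 60 mm (1 mm above the lips), 9 mm of open gap to the lips. Origin on the counter under its centre, axes as the chamber. The burner starts on it, up to 25 mm off the box's middle line and turned up to 0.3 rad.
- jet_tin: Small open aluminium tin of brass jets, 30 mm across, 22 high, on a corner of the red shelf; origin under its centre
- spanner: Steel open-ended spanner 170 mm long lying by the box; bystander, origin at its underside
- screwdriver: Screwdriver with yellow handle, 180 mm, lying by the box; bystander, origin at its underside
- cleaner: Yellow plastic bottle 72 mm across, 210 high; bystander, origin at its underside
- mug: White mug 80 mm across, 90 high; bystander, origin at its underside
- brush: Hand brush lying on the counter; bystander, origin at its underside
- paste: Steel can 64 mm across, 60 high; bystander, origin at its underside
- gas_cock: Small brass gas cock with a flat dark lever, 70 mm long; bystander, origin at its underside

How it is judged:
By the outcome, as a careful person would: the job done as asked, in the order asked, and still so for the second after the job is handed in, with the robot touching nothing.
It also fails if it takes over 61 s, if anything falls off the work surface, if the arm or the gripper's body presses on something with over 40 N, if the wrist force passes 120 N, or if a joint passes its speed limit or range.

ROBOT

A 6-joint arm with a two-finger parallel gripper is mounted at the origin on the work surface. World frame = base frame: x ahead of the robot, y to its left, z up, the work surface at z = 0. Lengths are in m, angles in rad, forces in N, time in s.
With the tool pointing down it reaches from about 0.25 to 0.8 m from the base axis. Payload 8.5 kg.
Tool frame: the origin (TCP) lies at the very end of the fingers, on their centre line; the grasp point (between the pads) lies manip.pinch_z behind it (manip.pinch_z is the distance from the TCP to the grasp point, in m); z points along the fingers, y is the line along which they close (so a half turn about z gives the same grasp; the last joint's range is limited). The gripper opens to 85 mm and grips with 20 to 120 N. Pads are 22 mm wide; open, the fingers measure 114 mm over their backs; the gripper's body (76 mm by 85 mm) begins 54 mm behind the grasp point. The pads swing forward as they close: fully open they stand 13 mm farther back than shut.
Start: joints at [1.283, 0.238, -0.013, 1.319, 0, 1.571], TCP at [0.149, 0.503, 0.231] pointing down, gripper open.
Joint ranges: [-2.66, 2.66], [-1.03, 1.9], [-1.14, 1.46], [-1.82, 2.27], [-1.45, 1.34], [-3.14, 3.14]. Speed limits (rad/s): [2.22, 2.22, 2.79, 3.14, 3.14, 3.14].

INTERFACE

Orientations are given as a rotation vector (axis times angle).
In Python, from station import manip, eyes, status gives the robot as it stands (manip), with the cameras (eyes) and the readings (status).
- The arm moves only by the shell command python3 nudge.py [OPENING] [FORCE], which reads ROWS from standard input. ROWS is a JSON list that holds a single list of rows (three levels of brackets), with 1 to 20 rows, each of 6 numbers: dx, dy, dz in normalised numbers (1 is 0.8 m), then a rotation vector rx, ry, rz in a scale on which 1.0 is 2 pi rad; each row is the pose to reach, as a shift and turn from the pose commanded when the command began, along the tool's axes at that moment; what a row does not reach only later rows make up. A row lasts 1/8 s, in which the tool goes at most 0.0625 m and 0.188 rad, less where a joint would pass 70% of its speed; a pose out of reach is approached as far as the arm can. OPENING is the finger opening in m, set as the command begins (- or left out keeps the last). The fingers move at their own pace and stop on an object; FORCE is the grip in N (left out, the last holds). Time passes only in rows, so rows that do not move let the fingers close. It prints the time, the measured TCP pose, the force, the opening and the grip force at its end. A shift or turn number past 1, either way, is cut back to 1. Input that does not fit is refused with a message, and nothing moves.
- status.sense(): the state, without advancing time (a new reading comes with each control period).
- eyes.camera(name): name is "side" or "top" or "wrist"; returns a dict with "image" (400x640x3 uint8, blue, green, red), "mtx" (3x3 intrinsics, pixels), "eye" and "attitude" of the camera in the world; the wrist camera has in their place "hand_eye" (4x4, takes a point from camera to tool coordinates, whose origin is the TCP and whose axes are the flange's). Camera axes: x right, y down, z forward; pixel columns grow to the right and rows downward; lengths in m; the calibration is good to about 2 mm. A picture is of the moment at which its call begins: read the wrist's pose just before it. There is no depth.
- manip.close_job(): hands the job in; it is judged then, once.
The state is a dict: "time_s": time; "joints": joint angles; "joint_vel": joint speeds; "effort": joint torques, N m; "ee_pos": TCP position; "orientation": TCP orientation; "contact_force": force on the tool from outside, world axes, zero at the start; "torque": the same for the moment, N m; "finger_gap": finger opening in m; "finger_force": force on a finger pad.
Only numpy, scipy, OpenCV 4.12 (cv2) and the standard library are available. Lean on these libraries where they do the work, as an engineer would, in place of code of your own. Each camera call takes 0.05 s, during which the arm holds its last target. There are 200 camera calls.

## Working session

There is one attempt and no reset: what is moved stays moved. The work goes in short steps, Python scripts to look and compute and a shell command to move; the robot and the scene stay as the last step left them, time stands still between calls to the robot, and variables do not carry over. Pictures are saved under pics/ and viewed, at most 10 in all, crops included, and the job is handed in when it is done.

```bash
ls; mkdir -p pics
python3 - <<'E'
from station import manip, eyes, status
import cv2
print(status.sense(), manip.pinch_z)
for n in("top","side"):
    c=eyes.camera(n); cv2.imwrite(f"pics/{n}0.png",c["image"]); print(n,c["mtx"],c["eye"],c["attitude"])
E
```

```text
nudge.py
pics
station.py
{'time_s': 0.0, 'joints': array([ 1.28297404e+00,  2.38785418e-01, -1.42653132e-02,  1.31915230e+00,
       -1.20473660e-05,  1.57078953e+00]), 'joint_vel': array([ 0.00021281, -0.00046097,  0.00097336, -0.00085615,  0.00153036,
        0.00190685]), 'effort': array([-3.11072099e-04, -5.38773179e+01,  3.46439373e+01,  1.83462276e-02,
        2.60234441e-05,  1.03447687e-05]), 'ee_pos': array([0.14891892, 0.50301891, 0.23067086]), 'orientation': array([-4.50513332e-01, -3.10892983e+00,  2.18938638e-03]), 'contact_force': array([ 1.17598705, -0.12444712, -0.81634838]), 'torque': array([ 0.02652714,  0.02282499, -0.03252648]), 'finger_force': 0.0, 'finger_gap': 0.0854469530597578} 0.0187
top [[513.40645519   0.         314.27007303]
 [  0.         513.40645519 193.35125978]
 [  0.           0.           1.        ]] [ 0.39985518 -0.00525236  1.75886461] [-2.16604912  2.17778416 -0.10828188]
side [[421.89895947   0.         324.87974444]
 [  0.         421.89895947 207.58985484]
 [  0.           0.           1.        ]] [ 0.47481575 -0.78365704  0.9324823 ] [-2.40652502  0.1209873  -0.04699302]
```

View pics/top0.png

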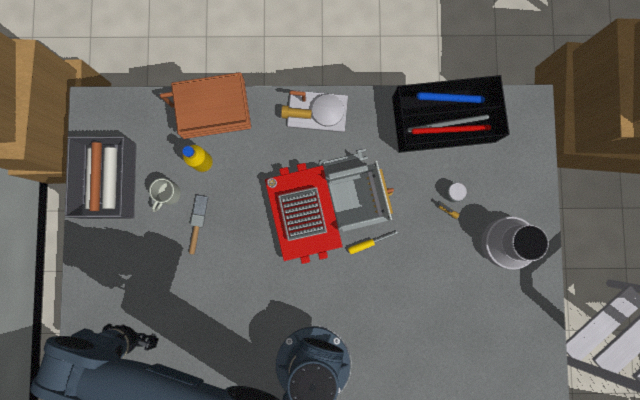

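View pics/side0.png

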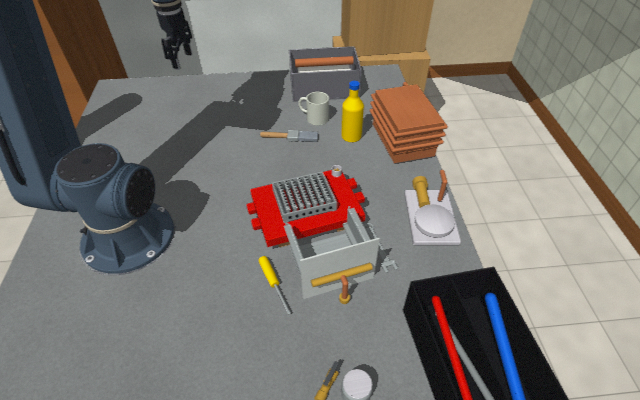

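Top: shelf about (307,213), burner about (303,213), box at about (360,195), mouth to the left (world +y). Enlarging both views.

Run:
```python
import cv2
a=cv2.imread("pics/top0.png")[145:265,255:405]; cv2.imwrite("pics/topc.png",cv2.resize(a,None,fx=5,fy=5,interpolation=cv2.INTER_CUBIC))
a=cv2.imread("pics/side0.png")[155:305,240:400]; cv2.imwrite("pics/sidec.png",cv2.resize(a,None,fx=4,fy=4,interpolation=cv2.INTER_CUBIC))
```

```text
(no output)
```

View pics/topc.png

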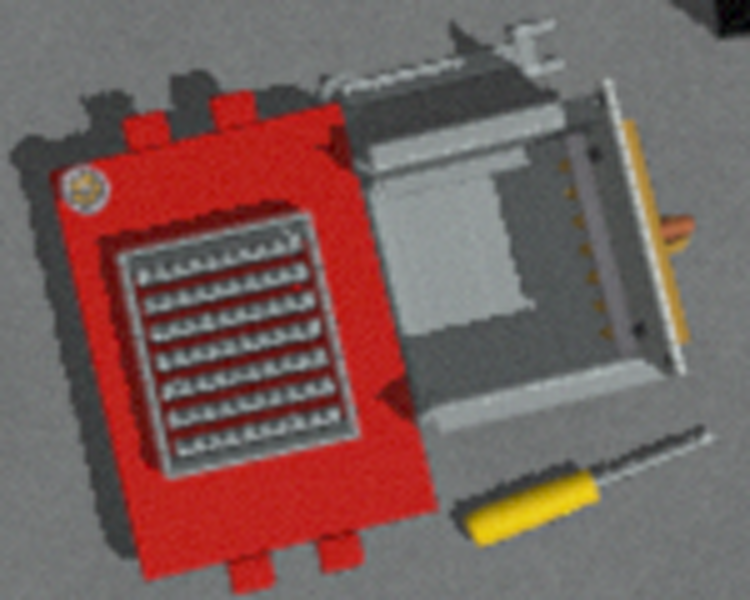

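View pics/sidec.png

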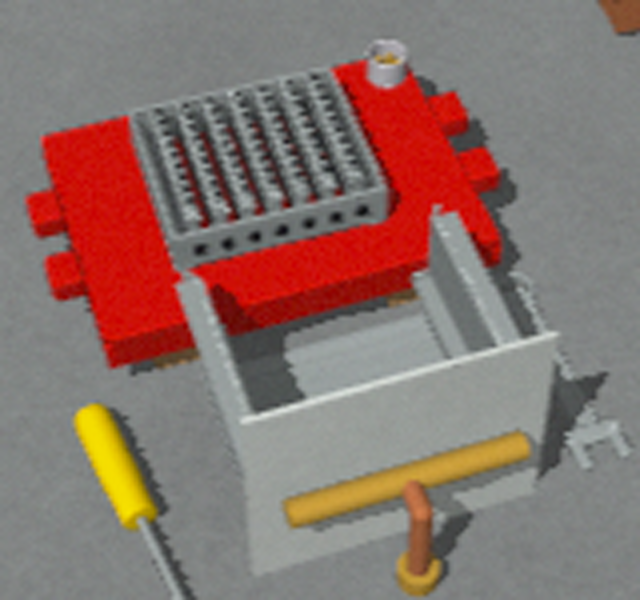

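Top crop (5x from 255,145): shelf corners (342,105),(437,508),(147,578),(55,172); burner rim corners (308,215) and (357,436) at the nose, (168,476) and (118,254) at the front. Side crop gives the same corners. Jet tin sits at (85,188), clear of the burner. Fitting poses.

```bash
cat > h.py <<'E'
import numpy as np, cv2
from scipy.spatial.transform import Rotation as R
from scipy.optimize import least_squares
def proj(c,P):
    A=R.from_rotvec(c["attitude"]).as_matrix(); p=(np.atleast_2d(P)-c["eye"])@A@c["mtx"].T
    return p[:,:2]/p[:,2:]
def place(q,L):
    c,s=np.cos(q[2]),np.sin(q[2]); L=np.atleast_2d(L)
    return np.c_[q[0]+c*L[:,0]-s*L[:,1], q[1]+s*L[:,0]+c*L[:,1], L[:,2]]
def fit(views,q0):
    f=lambda q:np.concatenate([(proj(c,place(q,L))-uv).ravel() for c,L,uv in views])
    r=least_squares(f,q0); return r.x,f(r.x).reshape(-1,2)
def corners(a,b,z): return np.array([[a,b,z],[a,-b,z],[-a,-b,z],[-a,b,z]])
T=lambda l:np.array([255,145])+np.array(l)/5-.4
S=lambda l:np.array([240,155])+np.array(l)/4-.375
E
python3 - <<'E'
from h import *; from station import manip, eyes, status
t=eyes.camera("top"); s=eyes.camera("side"); np.set_printoptions(precision=4,suppress=True)
sh=corners(.1,.14,.06)
tv=(t,sh,T([(342,105),(437,508),(147,578),(55,172)])); sv=(s,sh[:3],S([(500,240),(107,345),(45,137)]))
for v in([tv],[sv],[tv,sv]): print("shelf",*fit(v,[.45,.05,-1.3]))
bu=corners(.064,.075,.094)
tv=(t,bu,T([(308,215),(357,436),(168,476),(118,254)])); sv=(s,bu,S([(385,190),(180,243),(135,113),(330,72)]))
for v in([tv],[sv],[tv,sv]): print("burner",*fit(v,[.45,.05,-1.3]))
# back plate top corners (chamber frame unknown plate) & cheeks from top
E
```

```text
shelf [ 0.5036  0.0271 -1.3458] [[ 0.2679 -0.7374]
 [ 0.8397  0.6386]
 [-0.4025  0.6319]
 [-0.7084 -0.5881]]
shelf [ 0.5043  0.026  -1.3459] [[ 1.2311  0.0966]
 [-0.3967 -0.1689]
 [-0.8594 -0.2173]]
shelf [ 0.504   0.0267 -1.3453] [[ 0.3664 -0.8531]
 [ 0.983   0.5088]
 [-0.2501  0.533 ]
 [-0.6013 -0.6739]
 [ 1.0731 -0.11  ]
 [-0.5017 -0.3468]
 [-0.992  -0.3501]]
burner [ 0.4979  0.0313 -1.3611] [[ 0.2647 -0.676 ]
 [ 0.3845  0.1568]
 [-0.5205  0.6405]
 [-0.1263 -0.1414]]
burner [ 0.4995  0.0282 -1.3527] [[ 1.5735  0.323 ]
 [-1.0179  0.2078]
 [-1.168   0.1216]
 [ 0.6348 -1.0496]]
burner [ 0.4989  0.03   -1.3568] [[ 0.5484 -1.0408]
 [ 0.863  -0.2571]
 [-0.0025  0.391 ]
 [ 0.1956 -0.3445]
 [ 1.1886 -0.0377]
 [-1.4294 -0.3431]
 [-1.3559 -0.3977]
 [ 0.4602 -1.4028]]
```

```bash
cat >> h.py <<'E'
def delta(st,target,yaw):
    """target TCP world; tool pointing down with tool x-axis heading 'yaw' in world -> row in tool axes"""
    A=R.from_rotvec(st["orientation"]); c,s=np.cos(yaw),np.sin(yaw)
    B=R.from_matrix(np.array([[c,s,0],[s,-c,0],[0,0,-1]]))
    return np.r_[A.inv().apply(np.array(target)-st["ee_pos"]),(A.inv()*B).as_rotvec()]
CH=np.array([.504,.0267,-1.3455])   # shelf pose
E
python3 - <<'E'
from h import *; from station import manip, eyes, status
np.set_printoptions(precision=4,suppress=True)
st=status.sense(); w=eyes.camera("wrist"); print(w["hand_eye"],w["mtx"]); print(R.from_rotvec(st["orientation"]).as_matrix())
for yaw in(CH[2],CH[2]+np.pi):
  print(delta(st,place(CH,[[-.03,0,.30]])[0],yaw))
E
```

```text
[[ 0.0015 -0.9561 -0.293   0.075 ]
 [ 1.      0.0013  0.0011  0.0001]
 [-0.0006 -0.293   0.9561 -0.1427]
 [ 0.      0.      0.      1.    ]] [[302.5924   0.     315.8322]
 [  0.     302.5924 196.2125]
 [  0.       0.       1.    ]]
[[-0.9589  0.2838 -0.0002]
 [ 0.2838  0.9589 -0.0009]
 [-0.     -0.0009 -1.    ]]
[-0.461  -0.33   -0.0688 -0.0006 -0.001  -2.0839]
[-0.461  -0.33   -0.0688 -0.0008  0.0005  1.0577]
```

Run:
```python
from h import *; from station import manip, eyes, status
np.set_printoptions(precision=4,suppress=True)
print(delta(status.sense(),place(CH,[[.015,0,.22]])[0],CH[2]+np.pi))
```

```text
[-0.4831 -0.3692  0.0113 -0.0007  0.0004  1.0577]
```

Units first: shifts go in shares of 0.8 m and turns go in shares of 2 pi rad. So -0.48 m is -0.6, -0.37 m is -0.4625, 1.058 rad is 0.1684.

```bash
echo '[[[-0.6,-0.4625,0.0125,0,0,0.1684],[-0.6,-0.4625,0.0125,0,0,0.1684],[-0.6,-0.4625,0.0125,0,0,0.1684],[-0.6,-0.4625,0.0125,0,0,0.1684],[-0.6,-0.4625,0.0125,0,0,0.1684],[-0.6,-0.4625,0.0125,0,0,0.1684],[-0.6,-0.4625,0.0125,0,0,0.1684],[-0.6,-0.4625,0.0125,0,0,0.1684],[-0.6,-0.4625,0.0125,0,0,0.1684],[-0.6,-0.4625,0.0125,0,0,0.1684],[-0.6,-0.4625,0.0125,0,0,0.1684],[-0.6,-0.4625,0.0125,0,0,0.1684],[-0.6,-0.4625,0.0125,0,0,0.1684],[-0.6,-0.4625,0.0125,0,0,0.1684]]]' | python3 nudge.py
python3 - <<'E'
from station import manip, eyes, status; import cv2,pickle
st=status.sense(); w=eyes.camera("wrist"); pickle.dump((st,w),open("w1.pkl","wb")); print(st["joints"],st["joint_vel"].round(3),st["ee_pos"],st["orientation"])
cv2.imwrite("pics/w1.png",cv2.resize(w["image"],(800,500),interpolation=cv2.INTER_CUBIC))
E
```

```text
time_s: 2.0
ee_pos: [0.5039, 0.0132, 0.2216]
orientation: [1.956, 2.458, 0.0]
contact_force: [-0.3, -0.5, 0.6]
finger_gap: 0.0854
finger_force: 0.0
[ 2.62435068e-02  2.05600692e-01 -8.16660057e-02  1.28322270e+00
 -1.24188085e-05  1.37055098e+00] [-0.003  0.003  0.002 -0.    -0.002 -0.003] [0.5038696  0.01322253 0.22156385] [1.95603260e+00 2.45805079e+00 2.95037155e-04]
```

View pics/w1.png

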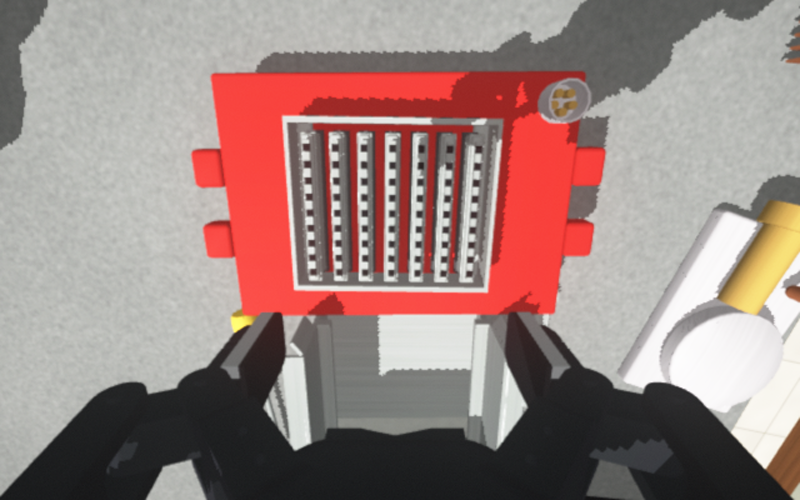

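Wrist picture (800 wide): shelf corners (213,74),(585,72),(555,314),(243,315); burner rim (283,117),(503,119),(488,292),(296,291); runners visible at columns about 320 and 480 below row 320.

```bash
cat >> h.py <<'E'
def wcam(st,w):
    A=R.from_rotvec(st["orientation"]).as_matrix(); H=w["hand_eye"]
    return dict(mtx=w["mtx"],eye=st["ee_pos"]+A@H[:3,3],attitude=R.from_matrix(A@H[:3,:3]).as_rotvec(),image=w["image"])
E
python3 - <<'E'
from h import *; import pickle
np.set_printoptions(precision=4,suppress=True)
c=wcam(*pickle.load(open("w1.pkl","rb")))
W=lambda l:(np.array(l)+.5)/1.25-.5
q,r=fit([(c,corners(.1,.14,.06),W([(555,314),(243,315),(213,74),(585,72)]))],CH); print("shelf",q,r)
b,r=fit([(c,corners(.064,.075,.094),W([(488,292),(296,291),(283,117),(503,119)]))],CH); print("burner",b,r)
d=b-q; k,s=np.cos(q[2]),np.sin(q[2]); print("rel",k*d[0]+s*d[1],-s*d[0]+k*d[1],d[2])
im=c["image"][225:345,195:435]; cv2.imwrite("pics/w1c.png",cv2.resize(im,None,fx=3.3,fy=3.3,interpolation=cv2.INTER_CUBIC))
L=[(x-(-.18),y,z) for y in(.066,-.066,.078,-.078) for x,z in((-.071,.059),(-.03,.055))]
print(((proj(c,place(q,L))-[195,225])*3.3).round(0))
E
```

```text
shelf [ 0.5037  0.0291 -1.3388] [[ 0.7647  1.5016]
 [-0.5875  1.6833]
 [-3.0539 -0.7718]
 [ 2.9081 -0.478 ]]
burner [ 0.498   0.0309 -1.3504] [[ 0.4802  0.3514]
 [-0.4804  0.1059]
 [-0.5731 -0.011 ]
 [ 0.5752 -0.1846]]
rel -0.003120918819551819 -0.005037367306876474 -0.011642797075492428
[[603. 114.]
 [594. 211.]
 [217. 116.]
 [225. 213.]
 [638. 114.]
 [628. 211.]
 [181. 116.]
 [192. 213.]]
```

View pics/w1c.png

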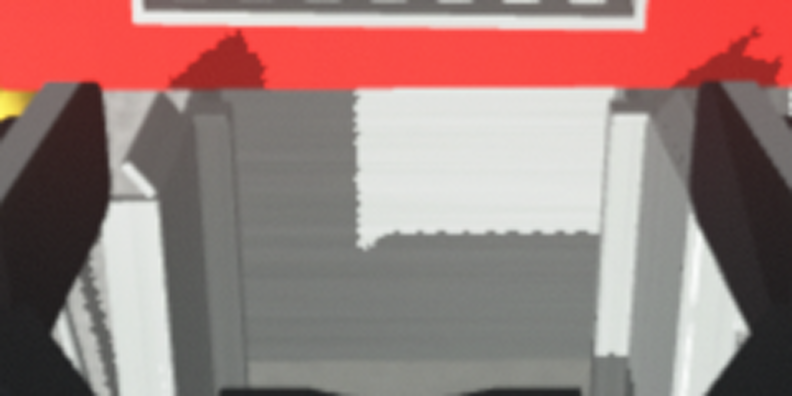

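Crop shows lip/runner inner corners at about (612,113) and (230,113), inner edges running to (596,352) and (246,385). The box is therefore a few mm toward +y of the shelf fit; fitting the box directly.

Run:
```python
from h import *; import pickle
np.set_printoptions(precision=4,suppress=True)
c=wcam(*pickle.load(open("w1.pkl","rb")))
b=np.array([.498,.0309,-1.3504])
uv=lambda l:(np.array(l)+.5)/3.3-.5+[195,225]
PL=uv([(612,113),(604,230),(596,352)]);PR=uv([(230,113),(238,250),(246,385)])
def f(q):
    o=[]
    for y,P in((.066,PL),(-.066,PR)):
        e=proj(c,place(q,[(x,y,.055) for x in np.linspace(-.09,.075,60)]))
        o+=list(np.interp(P[:,1],e[:,1],e[:,0])-P[:,0])
        o.append(proj(c,place(q,[(-.071,y,.059)]))[0,1]-P[0,1])
    return o
r=least_squares(f,[.54,-.148,-1.345]); q=r.x; print(q,np.array(f(q)))
d=b-q; k,s=np.cos(q[2]),np.sin(q[2]); print("rel burner",k*d[0]+s*d[1],-s*d[0]+k*d[1],d[2])
sh=np.array([.5037,.0291,-1.34]);d=sh-q; print("rel shelf",k*d[0]+s*d[1],-s*d[0]+k*d[1])
```

```text
[ 0.5481 -0.1441 -1.3414] [-0.0055  0.014  -0.0693 -0.0901  0.0852  0.0288 -0.0622  0.0901]
rel burner -0.18185392846252912 -0.008981461600393405 -0.008988253681717184
rel shelf -0.17880502061772766 -0.003840045360298791
```

```bash
cat >> h.py <<'E'
BX=np.array([.5481,-.1441,-1.3414])
def go(st,*pts):
    np.set_printoptions(precision=4,suppress=True)
    for p in pts: print(delta(st,place(BX,[p])[0],BX[2]+np.pi))
E
python3 - <<'E'
from h import *; from station import manip, eyes, status
go(status.sense(),(-.182,-.122,.20),(-.182,-.122,.074),(-.182,-.100,.074),(-.182,-.0905,.074))
E
```

```text
[ 0.0185 -0.1148  0.0215  0.0002  0.0001 -0.003 ]
[ 0.0185 -0.1148  0.1475  0.0002  0.0001 -0.003 ]
[ 0.0186 -0.0928  0.1475  0.0002  0.0001 -0.003 ]
[ 0.0186 -0.0833  0.1475  0.0002  0.0001 -0.003 ]
```

Converted, 0.1475 m is 0.1844, 0.135 m is 0.1688, -0.003 rad is -0.0005.

```bash
echo '[[[0.0231,-0.075,0.0125,0,0,-0.0005],[0.0231,-0.1438,0.025,0,0,-0.0005],[0.0231,-0.1438,0.0625,0,0,-0.0005],[0.0231,-0.1438,0.125,0,0,-0.0005],[0.0231,-0.1438,0.1688,0,0,-0.0005],[0.0231,-0.1438,0.1844,0,0,-0.0005],[0.0231,-0.1438,0.1844,0,0,-0.0005],[0.0231,-0.1313,0.1844,0,0,-0.0005],[0.0231,-0.1238,0.1844,0,0,-0.0005]]]' | python3 nudge.py 0 40
echo '[[[0,0.0038,0,0,0,0],[0,0.0075,0,0,0,0],[0,0.0075,0,0,0,0]]]' | python3 nudge.py
```

```text
time_s: 3.18
ee_pos: [0.4056, 0.0085, 0.075]
orientation: [1.953, 2.458, 0.003]
contact_force: [0.0, 0.1, -0.4]
finger_gap: 0.0003
finger_force: 0.0
time_s: 3.55
ee_pos: [0.4096, 0.0096, 0.0739]
orientation: [1.954, 2.46, -0.0]
contact_force: [0.6, -1.4, 0.2]
finger_gap: 0.0
finger_force: 0.0
```

Converted, 0.004 m is 0.005, 0.002 m is 0.0025.

```bash
echo '[[[0,0.0025,0,0,0,0],[0,0.005,0,0,0,0],[0,0.005,0,0,0,0]]]' | python3 nudge.py
echo '[[[0,0.0025,0,0,0,0],[0,0.0038,0,0,0,0],[0,0.0038,0,0,0,0]]]' | python3 nudge.py
python3 - <<'E'
from station import manip, eyes, status; from h import *
p=status.sense()["ee_pos"]; k,s=np.cos(BX[2]),np.sin(BX[2]); d=p-[*BX[:2],0]; print(k*d[0]+s*d[1],-s*d[0]+k*d[1])
E
```

```text
time_s: 3.92
ee_pos: [0.4125, 0.0104, 0.0736]
orientation: [-1.954, -2.459, 0.002]
contact_force: [-5.1, -1.7, 2.3]
finger_gap: 0.0002
finger_force: 2.4
time_s: 4.3
ee_pos: [0.4162, 0.0112, 0.0737]
orientation: [-1.954, -2.46, 0.0]
contact_force: [-2.2, -1.2, -1.0]
finger_gap: -0.0001
finger_force: 1.4
-0.18126682330870875 -0.0931371194367279
```

Converted, 0.004 m is 0.005, 0.002 m is 0.0025.

```bash
echo '[[[0,0.0025,0,0,0,0],[0,0.005,0,0,0,0],[0,0.005,0,0,0,0]]]' | python3 nudge.py
echo '[[[0,-0.0125,0,0,0,0],[0,-0.02,0,0,0,0],[0,-0.02,-0.0625,0,0,0],[-0.0125,0,-0.1375,0,0,0],[-0.0125,0.075,-0.185,0,0,0],[-0.0125,0.1125,-0.185,0,0,0],[-0.0125,0.1125,-0.185,0,0,0],[-0.0125,0.1125,-0.185,0,0,0]]]' | python3 nudge.py 0.085
python3 - <<'E'
from station import manip, eyes, status; import cv2,pickle
st=status.sense(); w=eyes.camera("wrist"); pickle.dump((st,w),open("w2.pkl","wb")); print(st["ee_pos"])
cv2.imwrite("pics/w2.png",cv2.resize(w["image"][70:370,140:460],(800,750))[:600])
E
```

```text
time_s: 4.68
ee_pos: [0.4207, 0.0122, 0.0739]
orientation: [1.954, 2.459, 0.001]
contact_force: [-1.4, -0.1, -1.4]
finger_gap: -0.0
finger_force: 0.8
time_s: 5.68
ee_pos: [0.5091, 0.0226, 0.2214]
orientation: [-1.954, -2.459, 0.001]
contact_force: [0.6, -0.1, 0.2]
finger_gap: 0.0847
finger_force: 0.0
[0.50910908 0.02258828 0.22138404]
```

View pics/w2.png

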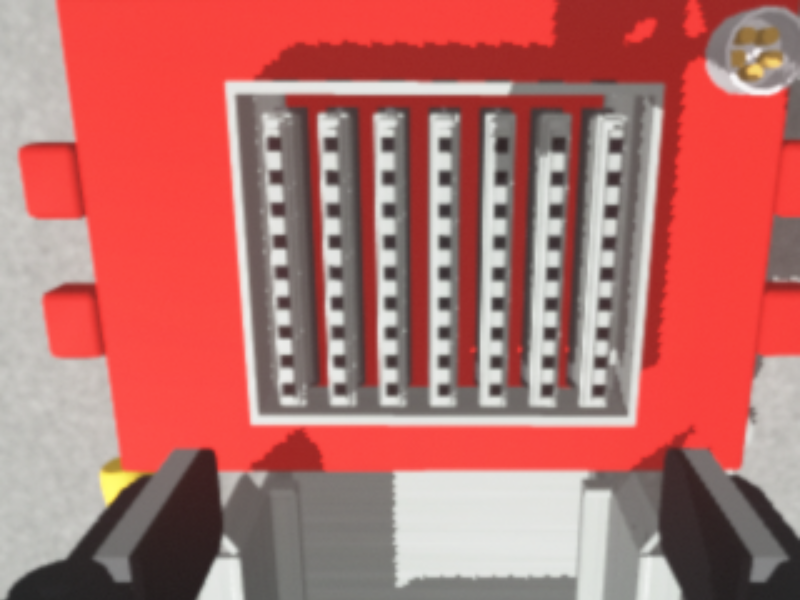

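Crop (2.5x from 140,70): burner rim (225,82),(664,85),(635,425),(252,424); runner inner edges (297,480)-(304,600) and (583,480)-(576,600). The burner is now nearly square.

```bash
cat >> h.py <<'E'
def fitbox(c,PL,PR,lip=True):
    def f(q):
        o=[]
        for y,P in((.066,PL),(-.066,PR)):
            e=proj(c,place(q,[(x,y,.055) for x in np.linspace(-.1,.075,60)]))
            o+=list(np.interp(P[:,1],e[:,1],e[:,0])-P[:,0])
            if lip:o.append(proj(c,place(q,[(-.071,y,.059)]))[0,1]-P[0,1])
        return np.array(o)
    q=least_squares(f,BX).x; return q,f(q)
def rel(b,q):
    d=b-q; k,s=np.cos(q[2]),np.sin(q[2]); return np.array([k*d[0]+s*d[1],-s*d[0]+k*d[1],d[2]])
E
python3 - <<'E'
from h import *; import pickle
np.set_printoptions(precision=4,suppress=True)
c=wcam(*pickle.load(open("w2.pkl","rb"))); uv=lambda l:(np.array(l)+.5)/2.5-.5+[140,70]
b,r=fit([(c,corners(.064,.075,.094),uv([(635,425),(252,424),(225,82),(664,85)]))],CH); print(b,r)
q,r2=fitbox(c,uv([(583,478),(576,600)]),uv([(297,478),(304,600)])); print(q,r2,rel(b,q),rel(b,BX))
E
```

```text
[ 0.5076  0.0342 -1.3448] [[ 0.0418  0.5302]
 [-0.3515  0.3715]
 [ 0.0024 -0.0449]
 [ 0.2677 -0.5969]]
[ 0.5465 -0.1388 -1.341 ] [ 0.5349  0.3124  0.0125 -0.5585 -0.2882 -0.0125] [-0.1773  0.0016 -0.0038] [-0.1829  0.0011 -0.0034]
```

Run:
```python
from h import *; from station import manip, eyes, status
go(status.sense(),(-.283,.001,.20),(-.283,.001,.060),(-.262,.001,.060),(-.20,0,.060))
```

```text
[ 0.1118  0.0012  0.0215 -0.0013 -0.0001 -0.0015]
[ 0.1118  0.0014  0.1615 -0.0013 -0.0001 -0.0015]
[ 0.0908  0.0014  0.1615 -0.0013 -0.0001 -0.0015]
[ 0.0288  0.0005  0.1615 -0.0013 -0.0001 -0.0015]
```

Converted, 0.1615 m is 0.2019, 0.145 m is 0.1813.

```bash
echo '[[[0.075,0.0013,0.0125,0,0,0],[0.14,0.0013,0.025,0,0,0],[0.14,0.0013,0.075,0,0,0],[0.14,0.0013,0.1375,0,0,0],[0.14,0.0013,0.1813,0,0,0],[0.14,0.0013,0.2019,0,0,0],[0.14,0.0013,0.2019,0,0,0],[0.125,0.0013,0.2019,0,0,0],[0.1163,0.0013,0.2019,0,0,0],[0.1163,0.0013,0.2019,0,0,0]]]' | python3 nudge.py 0.085
echo '[[[-0.0063,0,0,0,0,0],[-0.0125,0,0,0,0,0],[-0.0188,0,0,0,0,0],[-0.0188,0,0,0,0,0]]]' | python3 nudge.py
python3 - <<'E'
from station import manip, eyes, status; from h import *
print(rel(np.r_[status.sense()["ee_pos"][:2],0],BX))
E
```

```text
time_s: 6.98
ee_pos: [0.4906, 0.1128, 0.061]
orientation: [1.955, 2.458, 0.001]
contact_force: [1.1, -0.1, 0.1]
finger_gap: 0.0851
finger_force: 0.0
time_s: 7.48
ee_pos: [0.4937, 0.0987, 0.0604]
orientation: [1.954, 2.459, 0.0]
contact_force: [0.4, 1.6, 0.8]
finger_gap: 0.0849
finger_force: 0.7
[-0.24875919  0.00224596  1.3414    ]
```

Converted, -0.032 m is -0.04, -0.024 m is -0.03.

```bash
echo '[[[-0.01,0,0,0,0,0],[-0.02,0,0,0,0,0],[-0.03,-0.0006,0,0,0,0],[-0.04,-0.0013,0,0,0,0],[-0.04,-0.0013,0,0,0,0]]]' | python3 nudge.py
echo '[[[-0.0088,0,0,0,0,0],[-0.0175,0,0,0,0,0],[-0.0263,0,0,0,0,0],[-0.035,0,0,0,0,0],[-0.035,0,0,0,0,0]]]' | python3 nudge.py
python3 - <<'E'
from station import manip, eyes, status; import cv2,pickle; from h import *
st=status.sense(); w=eyes.camera("wrist"); pickle.dump((st,w),open("w3.pkl","wb")); print(rel(np.r_[st["ee_pos"][:2],0],BX))
cv2.imwrite("pics/w3.png",cv2.resize(w["image"],(800,500)))
E
```

```text
time_s: 8.1
ee_pos: [0.4997, 0.0663, 0.0602]
orientation: [1.955, 2.458, -0.002]
contact_force: [0.4, 0.2, -0.1]
finger_gap: 0.0849
finger_force: 0.0
time_s: 8.72
ee_pos: [0.5063, 0.0393, 0.0603]
orientation: [1.955, 2.458, -0.001]
contact_force: [0.0, -0.2, -0.4]
finger_gap: 0.0842
finger_force: 0.0
[-1.88133539e-01  9.74016702e-04  1.34140000e+00]
```

View pics/w3.png

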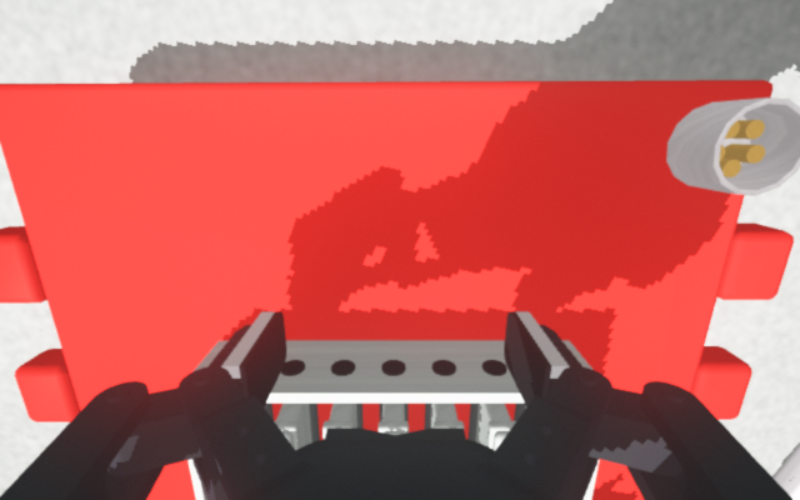

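Front plate square across the fingers (bottom edge at row 340, both ends). Pushing on.

Converted, -0.028 m is -0.035, -0.007 m is -0.0088.

```bash
echo '[[[-0.0088,0,0,0,0,0],[-0.0175,0,0,0,0,0],[-0.0263,0,0,0,0,0],[-0.035,-0.0006,0,0,0,0]]]' | python3 nudge.py
echo '[[[-0.0088,0,0,0,0,0],[-0.0175,0,0,0,0,0],[-0.0263,0,0,0,0,0],[-0.035,0,0,0,0,0]]]' | python3 nudge.py
echo '[[[-0.0075,0,0,0,0,0],[-0.015,0,0,0,0,0],[-0.0225,0,0,0,0,0],[-0.03,0,0,0,0,0]]]' | python3 nudge.py
python3 - <<'E'
from station import manip, eyes, status; from h import *
print(rel(np.r_[status.sense()["ee_pos"][:2],0],BX))
E
```

```text
time_s: 9.28
ee_pos: [0.5121, 0.0125, 0.0604]
orientation: [1.954, 2.46, 0.0]
contact_force: [-0.9, 4.5, 2.2]
finger_gap: 0.085
finger_force: 2.1
time_s: 9.78
ee_pos: [0.5182, -0.015, 0.0603]
orientation: [1.954, 2.46, -0.001]
contact_force: [-0.8, 3.0, -1.9]
finger_gap: 0.0849
finger_force: 1.3
time_s: 10.28
ee_pos: [0.5236, -0.0382, 0.0602]
orientation: [-1.954, -2.46, 0.0]
contact_force: [-0.8, 1.7, -1.2]
finger_gap: 0.0852
finger_force: 1.3
[-1.08686570e-01  2.65817186e-04  1.34140000e+00]
```

Converted, -0.015 m is -0.0188, -0.01 m is -0.0125.

```bash
echo '[[[-0.0063,0,0,0,0,0],[-0.0125,0,0,0,0,0],[-0.0188,0,0,0,0,0],[-0.0188,0,0,0,0,0]]]' | python3 nudge.py
echo '[[[-0.0038,0,0,0,0,0],[-0.0075,0,0,0,0,0],[-0.0075,0,0,0,0,0]]]' | python3 nudge.py
echo '[[[-0.0025,0,0,0,0,0],[-0.005,0,0,0,0,0],[-0.005,0,0,0,0,0]]]' | python3 nudge.py
python3 - <<'E'
from station import manip, eyes, status; from h import *
print(rel(np.r_[status.sense()["ee_pos"][:2],0],BX))
E
```

```text
time_s: 10.78
ee_pos: [0.5274, -0.0531, 0.0605]
orientation: [1.954, 2.458, -0.001]
contact_force: [0.3, -0.0, -0.2]
finger_gap: 0.085
finger_force: 0.0
time_s: 11.15
ee_pos: [0.5285, -0.0585, 0.0603]
orientation: [1.954, 2.459, -0.0]
contact_force: [-0.6, 1.5, -1.0]
finger_gap: 0.085
finger_force: 0.6
time_s: 11.52
ee_pos: [0.5293, -0.0624, 0.0603]
orientation: [1.954, 2.459, -0.001]
contact_force: [-0.2, 1.2, -1.1]
finger_gap: 0.0847
finger_force: 0.8
[-8.38535502e-02  2.53644742e-04  1.34140000e+00]
```

Converted, -0.002 m is -0.0025, -0.001 m is -0.0013.

```bash
for i in 1; do :; done; echo '[[[-0.0013,0,0,0,0,0],[-0.0025,0,0,0,0,0],[-0.0025,0,0,0,0,0]]]' | python3 nudge.py
echo '[[[-0.0013,0,0,0,0,0],[-0.0025,0,0,0,0,0],[-0.0025,0,0,0,0,0]]]' | python3 nudge.py
echo '[[[-0.0013,0,0,0,0,0],[-0.0025,0,0,0,0,0],[-0.0025,0,0,0,0,0]]]' | python3 nudge.py
```

```text
time_s: 11.9
ee_pos: [0.5297, -0.0642, 0.0603]
orientation: [1.954, 2.46, -0.0]
contact_force: [-0.5, 2.1, -1.1]
finger_gap: 0.0846
finger_force: 1.0
time_s: 12.28
ee_pos: [0.5297, -0.0652, 0.0602]
orientation: [-1.952, -2.459, -0.001]
contact_force: [-1.6, 7.1, -0.4]
finger_gap: 0.0847
finger_force: 3.7
time_s: 12.65
ee_pos: [0.5299, -0.0666, 0.0602]
orientation: [-1.951, -2.459, -0.002]
contact_force: [-2.4, 10.5, 0.5]
finger_gap: 0.0848
finger_force: 5.1
```

```bash
echo '[[[-0.0013,0,0,0,0,0],[-0.0025,0,0,0,0,0],[-0.0025,0,0,0,0,0]]]' | python3 nudge.py
echo '[[[-0.0013,0,0,0,0,0],[-0.0025,0,0,0,0,0],[-0.0025,0,0,0,0,0]]]' | python3 nudge.py
echo '[[[-0.0013,0,0,0,0,0],[-0.0025,0,0,0,0,0],[-0.0025,0,0,0,0,0]]]' | python3 nudge.py
```

```text
time_s: 13.02
ee_pos: [0.5302, -0.068, 0.0601]
orientation: [-1.95, -2.459, -0.003]
contact_force: [-3.6, 11.9, -0.4]
finger_gap: 0.085
finger_force: 6.3
time_s: 13.4
ee_pos: [0.5305, -0.0696, 0.0598]
orientation: [-1.949, -2.458, -0.004]
contact_force: [-1.7, 14.2, -3.9]
finger_gap: 0.085
finger_force: 7.0
time_s: 13.78
ee_pos: [0.5308, -0.0711, 0.0596]
orientation: [-1.948, -2.458, -0.004]
contact_force: [-2.4, 14.9, -4.1]
finger_gap: 0.0851
finger_force: 8.0
```

Spring force ~15 N (about 6 mm travel) and 4 N hanging on the fingers: the plate is past the lips but held by friction. Drawing it down.

Converted, 0.003 m is 0.0038, 0.002 m is 0.0025.

```bash
echo '[[[-0.0013,0,0.0013,0,0,0],[-0.0013,0,0.0025,0,0,0],[-0.0013,0,0.0038,0,0,0],[-0.0013,0,0.0038,0,0,0]]]' | python3 nudge.py
echo '[[[0,0,0.0013,0,0,0],[0,0,0.0025,0,0,0],[0,0,0.0038,0,0,0],[0,0,0.0038,0,0,0]]]' | python3 nudge.py
```

```text
time_s: 14.28
ee_pos: [0.5308, -0.0714, 0.0566]
orientation: [-1.947, -2.458, -0.006]
contact_force: [-4.0, 20.0, -2.1]
finger_gap: 0.0849
finger_force: 9.9
time_s: 14.78
ee_pos: [0.5314, -0.0712, 0.0551]
orientation: [-1.948, -2.459, -0.008]
contact_force: [-6.6, 22.5, 13.6]
finger_gap: 0.0848
finger_force: 11.6
```

Converted, 0.006 m is 0.0075, 0.004 m is 0.005.

```bash
echo '[[[0.0025,0,0,0,0,0],[0.005,0,0,0,0,0],[0.0075,0,0,0,0,0],[0.0075,0,0,0,0,0]]]' | python3 nudge.py
echo '[[[0.0038,0,0,0,0,0],[0.0075,0,0,0,0,0],[0.0125,0,0,0,0,0],[0.0125,0,0,0,0,0]]]' | python3 nudge.py
python3 - <<'E'
from station import manip, eyes, status; import cv2,pickle; from h import *
st=status.sense(); w=eyes.camera("wrist"); pickle.dump((st,w),open("w4.pkl","wb")); print(rel(np.r_[st["ee_pos"][:2],0],BX))
E
```

```text
time_s: 15.28
ee_pos: [0.5311, -0.0687, 0.0547]
orientation: [1.953, 2.46, 0.001]
contact_force: [-2.3, 4.8, 4.1]
finger_gap: 0.0849
finger_force: 2.7
time_s: 15.78
ee_pos: [0.5285, -0.0591, 0.0543]
orientation: [1.954, 2.46, -0.0]
contact_force: [-0.7, 0.1, 0.5]
finger_gap: 0.0849
finger_force: 0.0
[-8.72521630e-02  2.84067671e-04  1.34140000e+00]
```

```bash
echo '[[[0.0313,0,0,0,0,0],[0.0375,0,-0.0375,0,0,0],[0.0375,0,-0.1,0,0,0],[0.0375,0,-0.1625,0,0,0],[0.0375,0,-0.1875,0,0,0],[0.0375,0,-0.1875,0,0,0],[0.0375,0,-0.1875,0,0,0]]]' | python3 nudge.py
python3 - <<'E'
from station import manip, eyes, status; import cv2,pickle; from h import *
st=status.sense(); w=eyes.camera("wrist"); s=eyes.camera("side"); pickle.dump((st,w,s),open("w5.pkl","wb"))
a=cv2.resize(w["image"][130:330,140:500],(800,444),interpolation=cv2.INTER_CUBIC)
cv2.imwrite("pics/w5.png",a); print(st["ee_pos"],st["contact_force"])
E
```

```text
time_s: 16.7
ee_pos: [0.5213, -0.03, 0.2032]
orientation: [-1.954, -2.459, 0.002]
contact_force: [-0.3, 0.6, -0.6]
finger_gap: 0.0851
finger_force: 0.0
[ 0.52129471 -0.03000633  0.20324756] [-0.3446709   0.55613583 -0.5840033 ]
```

View pics/w5.png

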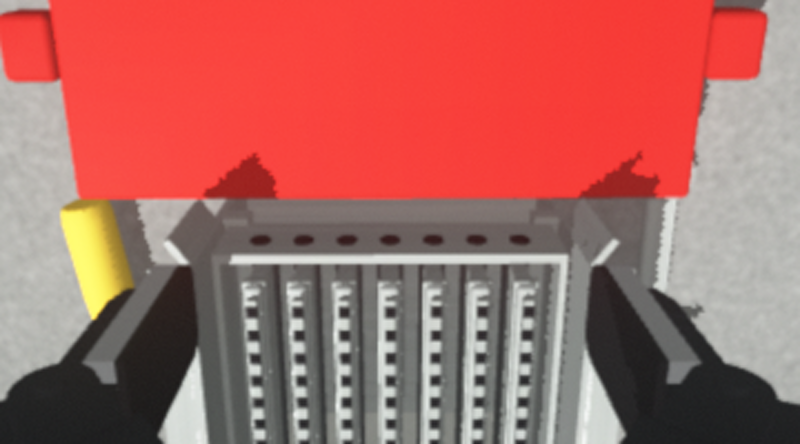

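Burner is in the box; lips at about (235,215) and (545,215), front rim's outer edge at row ~256, ends about (216,256) and (568,256). Comparing with predicted rim pixels caught vs. not dropped.

Run:
```python
from h import *; import pickle
np.set_printoptions(precision=1,suppress=True)
st,w,s=pickle.load(open("w5.pkl","rb")); c=wcam(st,w); k=800/360
pr=lambda L:((proj(c,place(BX,L))+.5-[140,130])*k-.5)
print("lip mouth/inner top",pr([(-.071,.066,.059),(-.067,.066,.059),(-.071,-.066,.059),(-.067,-.066,.059)]).tolist())
print("caught rim, bottom",pr([(-.067,.075,.089),(-.067,-.075,.089),(-.067,0,.059)]).tolist())
print("not dropped rim (on lip)",pr([(-.071,.075,.093),(-.071,-.075,.093)]).tolist())
a=w["image"][215:260,215:425]; b=s["image"][205:300,280:390]
cv2.imwrite("pics/f.png",np.vstack([cv2.resize(a,(800,171),interpolation=cv2.INTER_CUBIC),cv2.resize(b,(497,429),interpolation=cv2.INTER_CUBIC) if 0 else cv2.copyMakeBorder(cv2.resize(b,(490,423),interpolation=cv2.INTER_CUBIC),0,0,0,310,0)]))
```

```text
lip mouth/inner top [[535.3862528310682, 217.14143996785518], [534.8440931904415, 225.15313292369032], [248.91857370386694, 216.993232209315], [249.45309299254586, 225.0018624977974]]
caught rim, bottom [[570.7960309824222, 253.91943094104704], [213.53107478789033, 253.71380645554603], [392.11635186100483, 225.07748062140092]]
not dropped rim (on lip) [[574.0182827458468, 249.38909616779642], [210.31946466196953, 249.18237791305464]]
```

View pics/f.png

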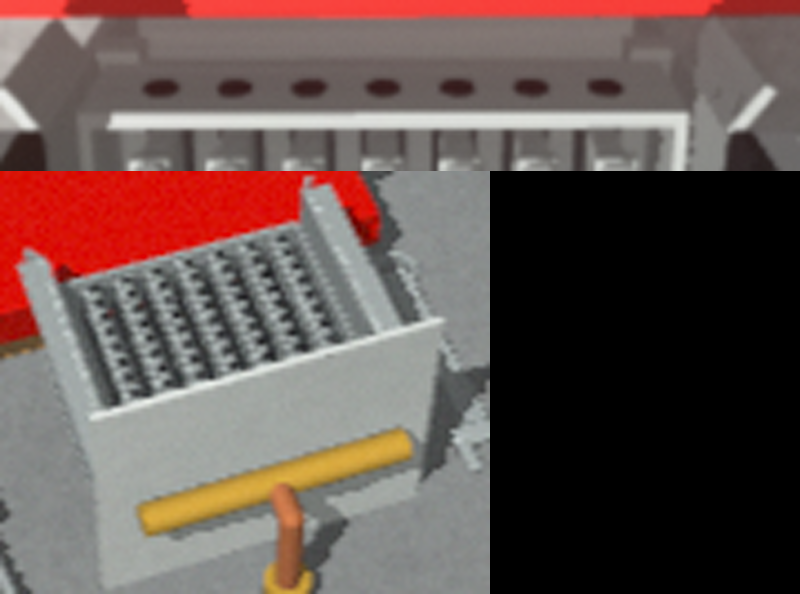

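The rim edge measures row 254 with its right end at column 568. That matches the caught prediction (254, 571) and not the undropped one (249, 574); it is level across, and both lips stand in front of the plate.

```bash
python3 -c "
from station import manip, eyes, status
print(manip.close_job())"
```

```text
the job is handed in; nothing more can be done
None
```

The burner is on its runners against the sprung jet rail, with its front plate behind both catch lips; the last images agree with the caught position, nothing else was touched, and I handed the job in at about 17 s; no verdict was returned.

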